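Leak-test the sample jars

TASK

Leak-test every amber sample jar: swing the rig's red lever up to raise the blue clamp bar, stand all the jars upright in a row, wholly on the rig's black strip, and swing the lever back down until the bar rests on their lids. Then turn the yellow air valve fully open for about two seconds and fully closed again (the clamp must stay down on all the jars all the time the valve is open), swing the lever right up, and move all the jars, upright, into the white tray. Leave the clamp raised and the valve closed, and do not disturb the green bowl, the white dropper bottle or the orange cap ring.

Things in the scene. Friction and masses are not known exactly. Their poses are not given: they have to be found in the camera images.
- rig: Leak-test rig, fixed. Origin on the bench under the middle of its black strip; x points away from the robot to the head, y left along the strip. Aluminium base 270 mm wide in y, x -90 to 120 mm, 13 mm high. White head x 120 to 180, 240 wide, 70 high, with hinge cheeks 107 high at x 90 to 146, y = +-112. Lever at its right (-y) end, valve beyond its left end.
- strip (a point): Centre of the top of the black rubber strip, 15 mm above the bench, rig axes. Strip 84 mm (x) by 220 mm (y), room for three jars side by side along y at 68 mm pitch; the blue clamp bar comes down on its centre line (x = 0).
- clamp_lever (a joint): Angle (rad) of clamp and red-gripped lever, one rigid piece on a hinge along rig y. 0 = bar resting on the lids of jars on the strip (stop at -0.06 without jars); grows as raised; upper stop 1.8: clamp leans back, strip free from above. Stays where left (friction 0.35 N m, weight up to 0.2 N m: about 6 N at the grip). Starts lowered.
- lever_hinge (a point): Point on the hinge axis of the clamp, 83 mm above the bench, at the y of the middle of the red grip (rig x = 100 mm, y = -165 mm); rig axes.
- lever_grip (a point): Middle of the red grip, a round bar 14 mm thick, 65 mm long along rig y, pointing outward (-y), free all round, 85 mm from the hinge axis. At lever angle a it lies at x = -85 cos(0.436 + a), z = 85 sin(0.436 + a) mm from lever_hinge: in front at 0, up and behind at 1.8. Pinched from above, it turns between the pads.
- pad (a point): Middle of the blue clamp bar, a round bar 24 mm thick, 200 mm long along y, on two arms 100 mm long from the hinge axis, at y = +-80 mm; level with the hinge at lever angle 0 (its underside then at 71 mm, the height of the jar lids).
- air_valve (a joint): Angle (rad) of the yellow valve handle: 0 = closed stop, handle pointing to the rig's -x (towards the robot); 1.571 = open stop, handle pointing to the rig's +y (outward, to the left). It opens clockwise seen from above. Stays where left; friction 0.12 N m. Starts closed or not quite closed.
- valve_pivot (a point): On the upright axis of the valve, at mid-height of its handle, 125 mm above the bench (rig x = 80, y = 165 mm); rig axes. It stands on a 28 mm pillar.
- valve_handle (a point): Point on the yellow handle 65 mm out from the pivot. The handle is a flat bar 12 mm wide and 16 mm high, reaching 85 mm from the pivot. The point's -x points outward along the handle.
- mat: White flat absorbent mat, 220 mm (x) by 200 mm (y), 3 mm thick, fixed, on which the jars stand at the start; origin under its centre. It and the tray may swap sides.
- tray: White open tray, fixed, 200 mm (x) by 220 mm (y) outside, walls 5 mm thick and 28 mm high, floor 5 mm thick; origin on the bench under its centre.
- jar0: Amber glass sample jar with a paper band and a black cap: upright cylinder 58 mm in diameter (cap 60 mm, its upper 17 mm), 56 mm high, about 150 g; origin at the centre of its underside, z up along its axis. It may be absent.
- jar1: Amber glass sample jar with a paper band and a white cap: upright cylinder 58 mm in diameter (cap 60 mm, its upper 17 mm), 56 mm high, about 150 g; origin at the centre of its underside, z up along its axis. It may be absent.
- jar2: Amber glass sample jar with a paper band and a green cap: upright cylinder 58 mm in diameter (cap 60 mm, its upper 17 mm), 56 mm high, about 150 g; origin at the centre of its underside, z up along its axis. It may be absent.
- bowl: Lime-green bowl, 152 mm across, 75 mm high, with a syringe in it; leave alone.
- dropper: White dropper bottle, 40 mm in diameter, 90 mm high; leave alone.
- cap_ring: Loose orange cap ring, 60 mm across, 20 mm high; leave alone.
Not all that is in view belongs to the job. What is shaped like the jar1 but pink or purple is not meant.

How it is judged:
By the outcome, as a careful person would: the job done as asked, in the order asked, and still so for the second after the job is handed in, with the robot touching nothing.
Of jar0, jar1, jar2 only 2 to 3 are there at a start; the rules pass over those that are not, and their reading is None.
At some moment in a run one of jar0, jar1, jar2 may be knocked a few centimetres aside while the robot is not near it.
Once in a run the grip may slacken for a moment while it holds something.
It also fails if it takes over 210 s, if anything falls off the work surface, if the arm or the gripper's body presses on something with over 40 N, if the wrist force passes 120 N, or if a joint passes its speed limit or range.

ROBOT

A 7-joint arm with a two-finger parallel gripper is mounted at the origin on the work surface. World frame = base frame: x ahead of the robot, y to its left, z up, the work surface at z = 0. Lengths are in mm, angles in rad, forces in N, time in s.
With the tool pointing down it reaches from about 350 to 900 mm from the base axis. Payload 7.2 kg.
Tool frame: the origin (TCP) lies midway between the tips of the shut fingers; the grasp point (between the pads) lies 19 mm behind it; z points along the fingers, y is the line along which they close (so a half turn about z gives the same grasp; the last joint's range is limited). The gripper opens to 88 mm and grips with 3 to 60 N. Pads are 20 mm wide; open, the fingers measure 115 mm over their backs; the gripper's body (75 mm by 178 mm) begins 61 mm behind the grasp point.
Start: joints at [1.1, 0.411, -0.013, 1.596, 0.006, 1.134, -0.082], TCP at [244.986, -574.988, 222.653] pointing down, gripper open.
Joint ranges: [-2.95, 2.95], [-0.29, 1.99], [-1.47, 1.44], [0.14, 2.54], [-1.03, 4.17], [0.13, 1.85], [-2.86, 2.86]. Speed limits (rad/s): [2.39, 2.39, 3.01, 3.01, 3.14, 3.14, 3.14].

INTERFACE

Orientations are given as a rotation vector (axis times angle).
In Python, from station import sense, camera, hand_in gives the robot as it stands.
- The arm moves only by the shell command python3 -m handwheel 'ROWS' [OPENING] [FORCE]. ROWS is JSON, a list of rows, each a list of 4 numbers: the shift along the tool's x, y, z in m, then the turn about the tool's z in degrees. A call has 1 to 12 rows; each row is the pose to reach, as a shift and turn from the pose commanded when the call began, along the tool's axes at that moment; what a row does not reach only later rows make up. A row lasts 1/8 s, in which the tool goes at most 62.5 mm and 10.7 degrees, less where a joint would pass 70% of its speed; a pose out of reach is approached as far as the arm can. A call with a gripper value outside its range is refused whole. OPENING is the opening, from 0 (shut) to 1 (fully open), set as the call begins (- or left out, the last holds). The fingers move at their own pace and stop on an object; FORCE is the grip in N (left out, the last holds). Time passes only in rows, so rows that repeat a pose let the fingers close. It gives the time, the measured TCP pose, the force, the opening and the grip force at its end, in the units of the state.
- sense(): the state, without advancing time (a new reading comes with each control period).
- camera(name): name is "scene" or "side" or "wrist"; returns a dict with "image" (384x512x3 uint8, red, green, blue), "fx", "fy", "cx", "cy" (pixels), "extrinsics" (4x4, takes a point from world to camera coordinates). Camera axes: x right, y up, looking along -z (the intrinsics and any distortion apply to the point x, -y, -z); pixel columns grow to the right and rows downward; lengths in mm; the calibration is good to about 2 mm. A picture is of the moment at which its call begins. There is no depth.
- hand_in(): hands the job in; it is judged then, once.
The state is a dict: "time": time; "joint_positions": joint angles; "joint_velocities": joint speeds; "tau": joint torques, N m; "eef_pos": TCP position; "tcp_rot": TCP orientation; "wrist_force": force on the tool from outside, world axes, zero at the start; "moment": the same for the moment, N m; "finger_gap": finger opening in mm; "grip_force": force on a finger pad.
Only numpy, scipy, OpenCV 4.12 (cv2) and the standard library are available. Lean on these libraries where they do the work, as an engineer would, in place of code of your own. Each camera call takes 0.05 s, during which the arm holds its last target. There are 200 camera calls.

## Working session

There is one attempt and no reset: what is moved stays moved. The work goes in short steps, Python scripts to look and compute and a shell command to move; the robot and the scene stay as the last step left them, time stands still between calls to the robot, and variables do not carry over. Pictures are saved under pics/ and viewed, at most 14 in all, crops included, and the job is handed in when it is done.

```bash
ls; mkdir -p pics
python3 - <<'E'
from station import sense,camera
import cv2
s=sense();print({k:s[k] for k in('time','eef_pos','tcp_rot','finger_gap','wrist_force')})
for n in('scene','side'):
    c=camera(n);cv2.imwrite(f'pics/{n}0.png',cv2.resize(c['image'][:,:,::-1],(800,600),interpolation=cv2.INTER_CUBIC))
    print(n,{k:c[k] for k in c if k!='image'})
E
```

```text
pics
{'time': 0.0, 'eef_pos': array([ 244.79712597, -574.52528265,  221.81383236]), 'tcp_rot': array([-3.07656635e+00, -6.28233906e-01,  6.29752729e-04]), 'finger_gap': 87.62283413186469, 'wrist_force': array([ 0.30379481, -0.31518323, -0.98153277])}
scene {'fx': 483.98211775843646, 'fy': 483.98211775843646, 'cx': 250.54345813685538, 'cy': 193.61237359091956, 'extrinsics': array([[ 8.13966264e-01,  5.80853744e-01, -8.23705417e-03,
        -3.90778597e+02],
       [-4.16751083e-01,  5.93765495e-01,  6.88303038e-01,
         1.25451345e+02],
       [ 4.04694275e-01, -5.56822651e-01,  7.25376509e-01,
        -1.58898409e+03],
       [ 0.00000000e+00,  0.00000000e+00,  0.00000000e+00,
         1.00000000e+00]])}
side {'fx': 443.4439580157727, 'fy': 443.4439580157727, 'cx': 260.0554663232358, 'cy': 191.7171344584346, 'extrinsics': array([[-9.04470445e-01, -4.26418095e-01,  1.00410656e-02,
         4.11685729e+02],
       [ 3.20522813e-01, -6.63948491e-01,  6.75601604e-01,
        -2.17289340e+02],
       [-2.81421999e-01,  6.14280074e-01,  7.37198514e-01,
        -1.16452859e+03],
       [ 0.00000000e+00,  0.00000000e+00,  0.00000000e+00,
         1.00000000e+00]])}
```

View pics/scene0.png

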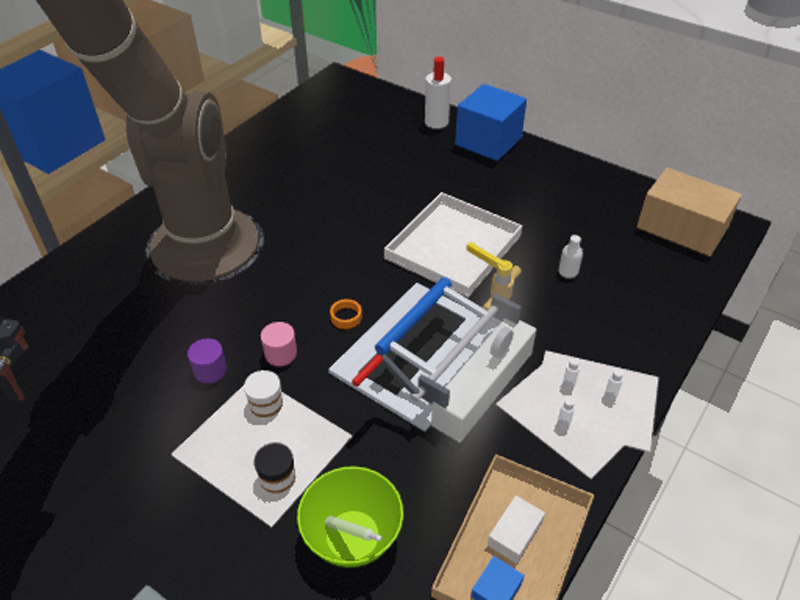

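View pics/side0.png

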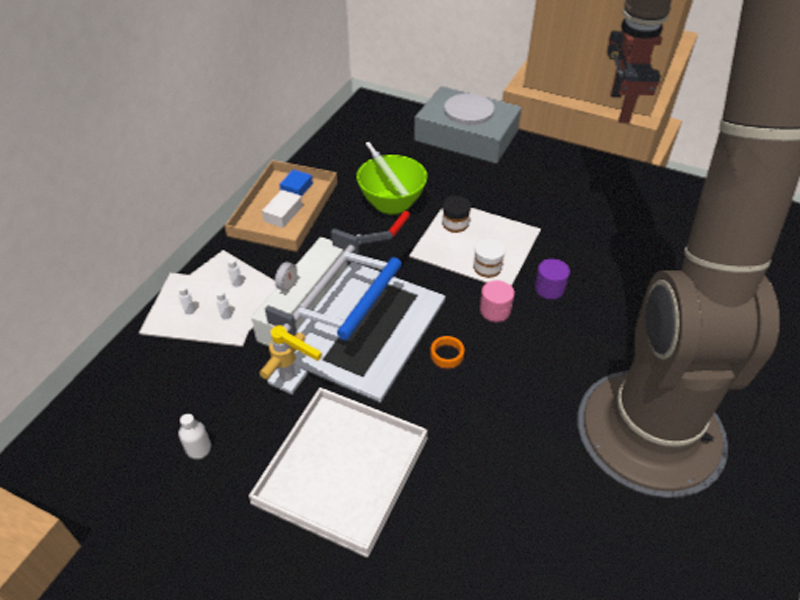

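The pictures show two jars on the mat: white cap at scene (263,382) / side (489,246), black cap at scene (274,459) / side (456,206). The rig is in the middle with its clamp lowered, the tray is to its left, and the pink and purple decoys stand nearer the robot.

```bash
cat > h.py <<'E'
import numpy as np,cv2
from scipy.spatial.transform import Rotation as R
from station import sense,camera
CAL={'scene':(483.982,250.543,193.612,np.array([[.813966264,.580853744,-.00823705417,-390.778597],[-.416751083,.593765495,.688303038,125.451345],[.404694275,-.556822651,.725376509,-1588.98409]])),
'side':(443.444,260.055,191.717,np.array([[-.904470445,-.426418095,.0100410656,411.685729],[.320522813,-.663948491,.675601604,-217.28934],[-.281421999,.614280074,.737198514,-1164.52859]]))}
def cal(c): return (c['fx'],c['cx'],c['cy'],np.array(c['extrinsics'])[:3])
def ray(c,uv):
    f,cx,cy,E=c; d=np.array([(uv[0]-cx)/f,-(uv[1]-cy)/f,-1]); Rm=E[:,:3]
    d=Rm.T@d; return -Rm.T@E[:,3],d/np.linalg.norm(d)
def proj(c,p):
    f,cx,cy,E=c; q=E[:,:3]@np.array(p)+E[:,3]; return np.array([cx+f*q[0]/-q[2],cy-f*q[1]/-q[2]])
def tri(*obs):
    A=0;b=0
    for c,uv in obs:
        o,d=ray(c,uv);M=np.eye(3)-np.outer(d,d);A=A+M;b=b+M@o
    p=np.linalg.solve(A,b)
    return p
def onz(c,uv,z):
    o,d=ray(c,uv);return o+d*(z-o[2])/d[2]
def v(u,s=1.5625): return (np.array(u)+.5)/s-.5   # 800x600 view -> pixel
def shift(target,s=None):   # world shift -> tool axes, from the measured pose, m
    s=s or sense(); return R.from_rotvec(s['tcp_rot']).inv().apply(np.array(target)-s['eef_pos'])/1000
E
python3 - <<'E'
from h import *
np.set_printoptions(precision=1,suppress=True)
P=dict(jar1cap=((263,382),(489,246)),jar0cap=((274,459),(456,206)),baseNL=((418,284),(379,397)),baseNR=((330,370),(444,297)),
trA=((442,194),(365,552)),trB=((522,230),(251,497)),trC=((467,291),(319,392)),trD=((385,248),(427,434)),barL=((447,285),(343,332)),barR=((381,346),(397,264)),
valveTip=((469,245),(320,355)),valvePiv=((505,267),(279,333)),gripEnd=((356,380),(407,216)),gripIn=((380,357),(392,232)),
pink=((279,330),(497,290)),purple=((206,347),(553,268)),ring=((346,307),(447,344)),bowl=((350,505),(392,175)))
for k,(a,b) in P.items():
    p=tri((CAL['scene'],v(a)),(CAL['side'],v(b)))
    print(k,p,'err',proj(CAL['scene'],p)-v(a),proj(CAL['side'],p)-v(b))
E
```

```text
jar1cap [ 386.7 -235.7   64.2] err [0.1 0. ] [ 0. -0.]
jar0cap [ 495.8 -331.9   54.7] err [0.3 0.1] [ 0.2 -0.1]
baseNL [438.7 146.6  10.5] err [-0. -0.] [-0.  0.]
baseNR [ 430.8 -119.3    8.2] err [0. 0.] [ 0. -0.]
trA [331.7 400.2  20.8] err [0.3 0. ] [ 0.5 -0. ]
trB [530.4 398.6  16.6] err [-0.2  0. ] [-0.2  0. ]
trC [532.1 183.3  15.1] err [ 1. -0.] [ 1.1 -0.1]
trD [331.8 184.3  21.9] err [-0. -0.] [-0.  0.]
barL [527.5 105.   93.4] err [-0.3 -0. ] [-0.4  0. ]
barR [515.7 -81.5  95.4] err [-0.4 -0.1] [-0.4  0.1]
valveTip [521.9 186.4 127.2] err [-0.2  0. ] [-0.3  0. ]
valvePiv [605.  174.9 126.1] err [ 0. -0.] [0. 0.]
gripEnd [ 541.2 -180.4  126.5] err [-0.2 -0. ] [-0.1  0. ]
gripIn [ 545.8 -123.5  129.4] err [-0.2 -0. ] [-0.2  0. ]
pink [ 331.  -132.2   62.1] err [0.2 0.1] [ 0.2 -0.1]
purple [ 253.7 -234.6   62. ] err [0.4 0.1] [ 0.3 -0.1]
ring [373.4   2.9  29.8] err [0.1 0. ] [ 0.1 -0. ]
bowl [ 648.8 -336.7   81.5] err [0.3 0. ] [ 0.2 -0. ]
```

```bash
cat >> h.py <<'E'
def yaw(s=None):
    s=s or sense(); return np.degrees(R.from_rotvec(s['tcp_rot']).as_matrix()[:2,1])  # tool y dir (x,y)*57
def plan(p,ydir_deg):
    s=sense();M=R.from_rotvec(s['tcp_rot']).as_matrix()
    a=np.degrees(np.arctan2(M[1,1],M[0,1])); d=-(ydir_deg-a); d=(d+90)%180-90  # turn about tool z (down): world angle falls
    print('t',round(s['time'],2),'eef',s['eef_pos'].round(1),'yang',a.round(1),'j7',round(s['joint_positions'][6],2),'-> shift',shift(p,s).round(4),'turn',d.round(1))
E
python3 -c "
from h import *
plan((480,-120,330),0);plan((480,-120,330),90);print(sense()['joint_positions'].round(2))"
```

```text
t 0.1 eef [ 244.8 -574.6  221.9] yang -66.9 j7 -0.08 -> shift [ 0.3946 -0.3262 -0.1077] turn -66.9
t 0.1 eef [ 244.8 -574.6  221.9] yang -66.9 j7 -0.08 -> shift [ 0.3946 -0.3262 -0.1077] turn 23.1
[ 1.1   0.41 -0.01  1.6   0.01  1.13 -0.08]
```

```bash
python3 -m handwheel '[[0.03,-0.02,-0.04,0],[0.07,-0.05,-0.08,-7],[0.11,-0.08,-0.108,-15],[0.15,-0.115,-0.108,-23],[0.19,-0.15,-0.108,-32],[0.23,-0.185,-0.108,-41],[0.27,-0.22,-0.108,-50],[0.31,-0.255,-0.108,-58],[0.35,-0.29,-0.108,-64],[0.395,-0.326,-0.108,-66],[0.395,-0.326,-0.108,-67],[0.395,-0.326,-0.108,-67]]'
python3 - <<'E'
from h import *
c=camera('wrist');np.save('w1.npy',c,allow_pickle=True);cv2.imwrite('pics/w1.png',cv2.resize(c['image'][:,:,::-1],(800,600),interpolation=cv2.INTER_CUBIC))
print(sense()['eef_pos'],sense()['joint_positions'].round(2))
E
```

```text
time: 1.6
eef_pos: [480.2, -120.8, 330.3]
tcp_rot: [-2.22, -2.222, 0.001]
wrist_force: [0.2, 0.7, -0.6]
finger_gap: 87.7
grip_force: 0.0
[ 479.99568232 -121.53657355  330.30974644] [ 0.58  0.14 -0.48  1.72  0.07  1.3   0.08]
```

View pics/w1.png

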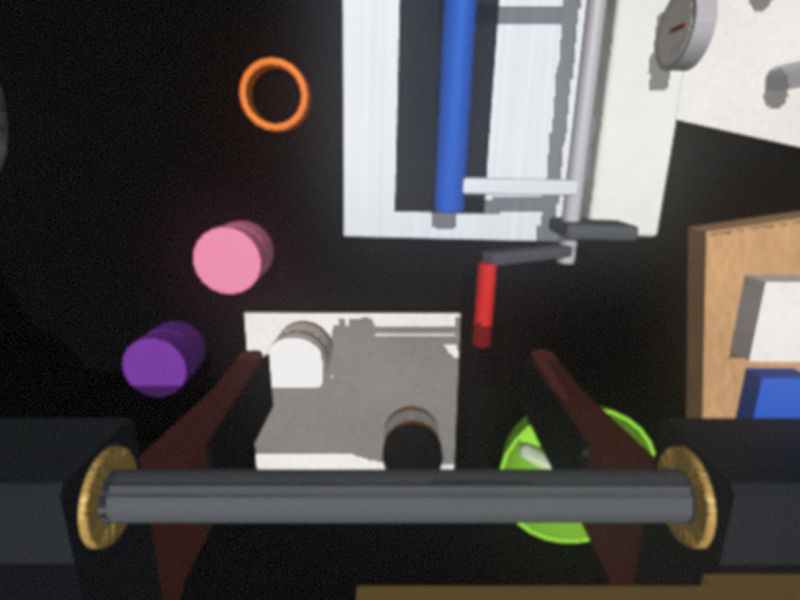

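The wrist view (image up = +y, right = +x) shows the rig nearly square to the world. The near-right base corner is at (344,236), the strip corner at (396,211), and the red grip runs from (487,263) to (482,346).

Run:
```python
from h import *
np.set_printoptions(precision=1,suppress=True)
c=np.load('w1.npy',allow_pickle=True).item();W=cal(c)
for n,uv,z in(('NR',(344,236),13),('edge',(343,2),13),('right edge',(529,241),13),('stripR',(396,211),15),('strip up',(400,3),15),('gripIn',(487,263),119),('gripOut',(482,346),119),('barend',(449,212),83),('bar up',(458,3),83),('headR',(658,236),70),('headup',(678,120),70)):
    print(n,onz(W,v(uv),z))
S=CAL
for n,a,b in(('jar1',(263,382),(489,246)),):
    pass
print('grip tri',tri((W,v((482,346))),(S['scene'],v((356,380))),(S['side'],v((407,216)))),'in',tri((W,v((487,263))),(S['scene'],v((380,357))),(S['side'],v((392,232)))))
print('NR tri',tri((W,v((344,236))),(S['scene'],v((330,370))),(S['side'],v((444,297)))))
```

```text
NR [ 430.5 -121.7   13. ]
edge [435.4  76.6  13. ]
right edge [ 607.1 -126.5   13. ]
stripR [480.1 -97.9  15. ]
strip up [483.5  75.4  15. ]
gripIn [ 548.8 -125.1  119. ]
gripOut [ 548.1 -192.1  119. ]
barend [522.7 -91.1  83. ]
bar up [524.9  58.2  83. ]
headR [ 700.1 -112.6   70. ]
headup [702.6 -20.6  70. ]
grip tri [ 543.6 -183.9  128.5] in [ 546.2 -123.3  129.4]
NR tri [ 430.7 -120.6    8.4]
```

```bash
python3 -c "
from h import *
plan((543,-158,150),-1.2)
plan((543,-158,98),-1.2)"
```

```text
t 1.65 eef [ 480.  -121.5  330.3] yang -0.0 j7 0.08 -> shift [-0.0364  0.0632  0.1803] turn 1.2
t 1.65 eef [ 480.  -121.5  330.3] yang -0.0 j7 0.08 -> shift [-0.0363  0.0632  0.2323] turn 1.2
```

```bash
python3 -m handwheel '[[-0.02,0.03,0.03,1.2],[-0.0364,0.0632,0.08,1.2],[-0.0364,0.0632,0.13,1.2],[-0.0364,0.0632,0.18,1.2],[-0.0364,0.0632,0.21,1.2],[-0.0364,0.0632,0.232,1.2],[-0.0364,0.0632,0.232,1.2]]' && python3 -m handwheel '[[0,0,0,0],[0,0,0,0],[0,0,0,0],[0,0,0,0],[0,0,0,0],[0,0,0,0]]' 0.1 25
python3 -c "
from h import *
cv2.imwrite('pics/s2.png',cv2.resize(camera('scene')['image'][130:290,180:380,::-1],(750,600),interpolation=cv2.INTER_CUBIC))"
```

```text
time: 2.52
eef_pos: [541.9, -158.1, 97.0]
tcp_rot: [-2.244, -2.194, 0.004]
wrist_force: [-0.2, 0.4, -0.3]
finger_gap: 88.1
grip_force: 0.0
time: 3.28
eef_pos: [543.8, -156.5, 98.7]
tcp_rot: [2.243, 2.2, -0.0]
wrist_force: [-0.1, -0.4, 1.0]
finger_gap: 31.5
grip_force: 0.0
```

View pics/s2.png

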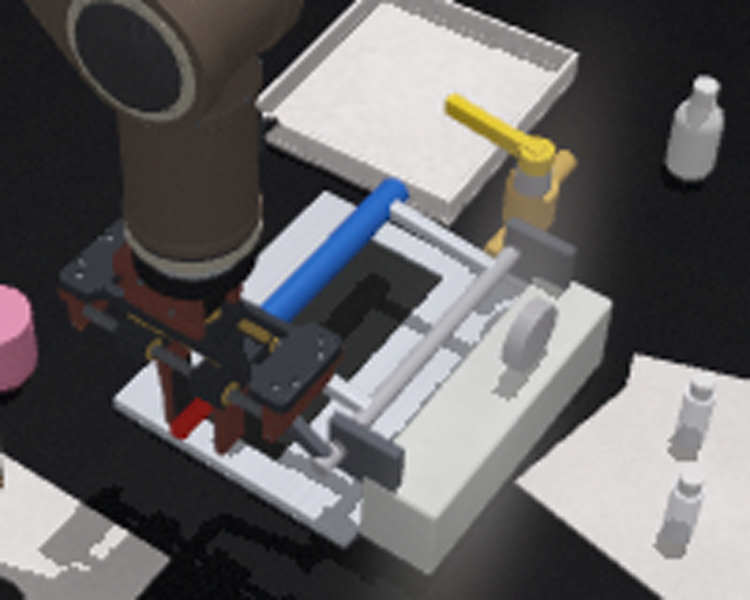

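The fingers are still closing and straddle the red grip at (195,415). I'll finish the close and follow the arc.

```bash
python3 -m handwheel '[[0,0,0,0],[0,0,0,0],[0,0,0,0],[0,0,0,0],[0,0,0,0],[0,0,0,0]]' 0.05 25
python3 - <<'E'
from h import *
s=sense();print(s['eef_pos'],s['joint_positions'].round(2))
# arc relative shifts in tool axes (x=+Y,y=+X,z=down) from a0
for a0 in(-.06,0):
    q=lambda a:np.array([-85*np.cos(.436+a),85*np.sin(.436+a)])
    print([[round(float((q(a)-q(a0))[0]),1),round(float(-(q(a)-q(a0))[1]),1)] for a in np.linspace(a0,1.8,12)[1:]])
E
```

```text
time: 4.08
eef_pos: [545.8, -156.5, 98.8]
tcp_rot: [2.241, 2.198, 0.004]
wrist_force: [6.5, -0.8, -5.1]
finger_gap: 13.6
grip_force: 25.0
[ 545.76498733 -156.53340055   98.77450563] [ 0.51  0.49 -0.42  1.84  0.25  0.86 -0.05]
[[6.4, -12.9], [14.8, -24.5], [25.1, -34.5], [36.9, -42.6], [50.0, -48.7], [63.8, -52.4], [78.1, -53.8], [92.4, -52.7], [106.4, -49.3], [119.5, -43.5], [131.5, -35.7]]
[[6.9, -12.1], [15.6, -22.9], [26.0, -32.1], [37.8, -39.5], [50.6, -44.9], [64.1, -48.1], [78.0, -49.1], [91.8, -47.8], [105.2, -44.3], [117.9, -38.6], [129.5, -31.0]]
```

```bash
python3 -m handwheel '[[0,0.0066,-0.0125,0],[0,0.0152,-0.0238,0],[0,0.0255,-0.0335,0],[0,0.0373,-0.041,0],[0,0.0503,-0.0468,0],[0,0.064,-0.0503,0],[0,0.078,-0.0515,0],[0,0.092,-0.0503,0],[0,0.1058,-0.0468,0],[0,0.1185,-0.0412,0],[0,0.13,-0.0335,0],[0,0.13,-0.0335,0]]' - 25
python3 -m handwheel '[[0,0,0,0],[0,0,0,0]]' 
python3 -c "
from h import *
cv2.imwrite('pics/s3.png',cv2.resize(camera('side')['image'][100:292,120:376,::-1],(800,600),interpolation=cv2.INTER_CUBIC))"
```

```text
time: 5.58
eef_pos: [670.7, -159.5, 131.8]
tcp_rot: [-2.24, -2.195, 0.01]
wrist_force: [-13.0, 0.3, 1.7]
finger_gap: 13.2
grip_force: 25.0
time: 5.82
eef_pos: [670.6, -159.5, 131.9]
tcp_rot: [-2.24, -2.196, 0.008]
wrist_force: [-12.7, -0.0, -0.3]
finger_gap: 13.6
grip_force: 25.0
```

View pics/s3.png

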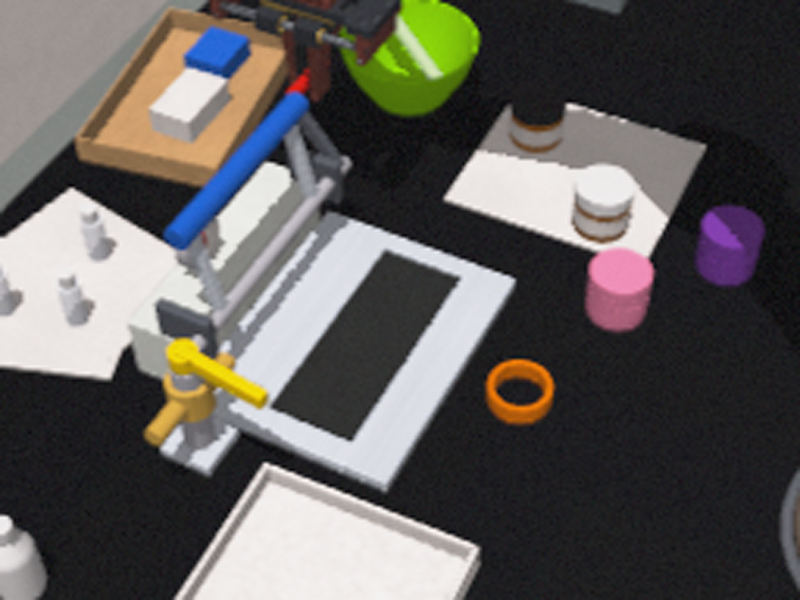

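```bash
python3 -m handwheel '[[0,0,0,0],[0,0,0,0],[0,0,0,0],[0,0,0,0],[0,0,-0.03,0],[0,0,-0.08,0],[0,0,-0.14,0],[0,0,-0.2,0]]' 1
python3 -m handwheel '[[-0.01,-0.03,0,9],[-0.02,-0.07,0,19],[-0.03,-0.11,0,29],[-0.04,-0.15,0,39],[-0.06,-0.19,0,49],[-0.08,-0.23,0,59],[-0.095,-0.27,0,69],[-0.11,-0.31,0,79],[-0.125,-0.35,0,88],[-0.125,-0.37,0,88.8],[-0.125,-0.37,0,88.8]]'
python3 -c "
from h import *
c=camera('wrist');np.save('w2.npy',c,allow_pickle=True);cv2.imwrite('pics/w2.png',cv2.resize(c['image'][:,:,::-1],(800,600),interpolation=cv2.INTER_CUBIC))
plan((386,-236,200),-90)"
```

```text
time: 6.88
eef_pos: [673.7, -159.0, 334.3]
tcp_rot: [2.243, 2.2, 0.001]
wrist_force: [1.7, 0.4, 0.1]
finger_gap: 86.8
grip_force: 0.0
time: 8.25
eef_pos: [301.2, -276.6, 332.7]
tcp_rot: [3.141, 0.004, 0.002]
wrist_force: [0.3, -0.2, -0.3]
finger_gap: 88.0
grip_force: 0.0
t 8.3 eef [ 302.3 -276.3  332.6] yang -89.8 j7 -0.94 -> shift [ 0.0837 -0.0401  0.1327] turn 0.2
```

View pics/w2.png

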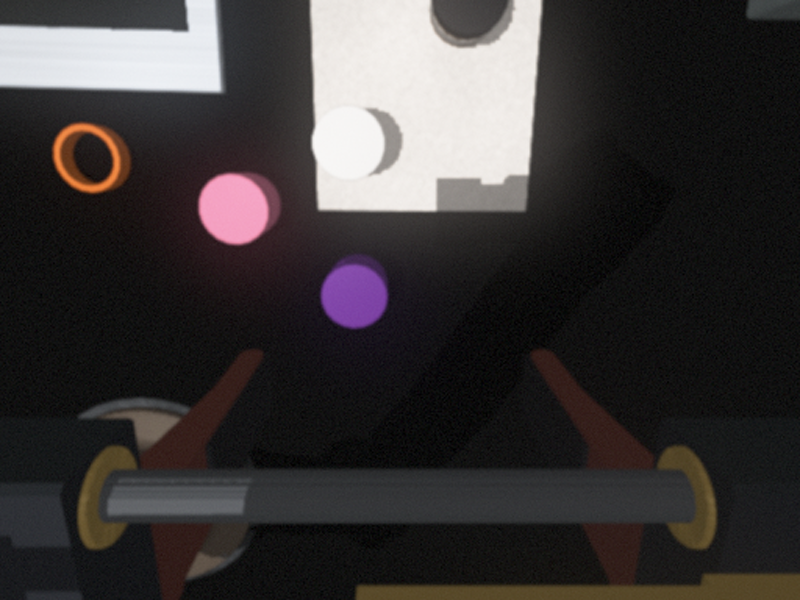

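White cap centre is at (348,142) here. The black cap is cut off by the top edge.

Run:
```python
from h import *
np.set_printoptions(precision=1,suppress=True)
W=cal(np.load('w2.npy',allow_pickle=True).item());W1=cal(np.load('w1.npy',allow_pickle=True).item())
u=v((348,142))
p=tri((W,u),(CAL['scene'],v((263,382))),(CAL['side'],v((489,246))));print('jar1',p,onz(W,u,59),onz(W1,v((297,358)),59))
print('jar0 x side est',onz(CAL['scene'],v((274,459)),59),onz(CAL['side'],v((456,206)),59),onz(W1,v((412,450)),59), onz(W,v((470,5)),59))
print('mat',onz(W,v((318,210)),3),onz(W,v((526,210)),3))
plan((*onz(W,u,59)[:2],120),-90); plan((*onz(W,u,59)[:2],9),-90)
```

```text
jar1 [ 386.8 -236.5   64. ] [ 386.9 -237.1   59. ] [ 388.6 -227.6   59. ]
jar0 x side est [ 497.2 -333.9   59. ] [ 494.6 -326.4   59. ] [ 495.7 -324.5   59. ] [ 487.6 -333.3   59. ]
mat [ 325.4 -201.5    3. ] [ 325.7 -401.9    3. ]
t 8.3 eef [ 302.3 -276.3  332.6] yang -89.8 j7 -0.94 -> shift [ 0.1 -0.   0.2] turn 0.2
t 8.3 eef [ 302.3 -276.3  332.6] yang -89.8 j7 -0.94 -> shift [ 0.1 -0.   0.3] turn 0.2
```

```bash
python3 -m handwheel '[[0.04,-0.019,0.03,0],[0.0845,-0.039,0.08,0],[0.0845,-0.039,0.13,0],[0.0845,-0.039,0.18,0],[0.0845,-0.039,0.23,0],[0.0845,-0.039,0.27,0],[0.0845,-0.039,0.3,0],[0.0845,-0.039,0.322,0],[0.0845,-0.039,0.322,0]]' && python3 -m handwheel '[[0,0,0,0],[0,0,0,0],[0,0,0,0],[0,0,0,0],[0,0,0,0],[0,0,0,0],[0,0,0,0]]' 0.5 30
python3 -c "
from h import *
plan((386,-236,200),-90)"
```

```text
time: 9.43
eef_pos: [386.3, -235.9, 8.4]
tcp_rot: [-3.139, -0.008, 0.004]
wrist_force: [0.2, -0.1, -0.3]
finger_gap: 87.4
grip_force: 0.0
time: 10.3
eef_pos: [386.4, -237.9, 10.6]
tcp_rot: [3.141, 0.002, 0.002]
wrist_force: [0.2, 0.9, 7.2]
finger_gap: 59.7
grip_force: 30.0
t 10.3 eef [ 386.4 -237.9   10.6] yang -89.9 j7 -1.26 -> shift [-0.0002 -0.0018 -0.1894] turn 0.1
```

```bash
python3 -m handwheel '[[0,0,-0.02,0],[0,0,-0.05,0],[0.01,-0.015,-0.07,0],[0.035,-0.05,-0.07,0],[0.062,-0.09,-0.07,0],[0.09,-0.13,-0.07,0],[0.115,-0.17,-0.07,0],[0.13,-0.19,-0.07,0],[0.1366,-0.2009,-0.07,0],[0.1366,-0.2009,-0.055,0],[0.1366,-0.2009,-0.04,0],[0.1366,-0.2009,-0.03,0]]'
python3 -c "
from h import *
plan((523,-37,23.5),-90)"
```

```text
time: 11.8
eef_pos: [520.8, -37.9, 38.5]
tcp_rot: [3.141, -0.0, -0.004]
wrist_force: [-0.8, -1.1, -1.2]
finger_gap: 59.5
grip_force: 30.0
t 11.8 eef [520.8 -37.9  38.5] yang -90.0 j7 -1.75 -> shift [ 0.0022 -0.0009  0.015 ] turn -0.0
```

```bash
python3 -m handwheel '[[0.0015,0,0.008,0],[0.0015,0,0.0155,0],[0.0015,0,0.0155,0],[0.0015,0,0.0155,0]]' && python3 -m handwheel '[[0,0,0,0],[0,0,0,0],[0,0,0,0],[0,0,0,0],[0,0,-0.03,0],[0,0,-0.08,0],[-0.01,0.04,-0.13,0],[-0.03,0.08,-0.18,0],[-0.06,0.13,-0.23,0],[-0.09,0.18,-0.28,0],[-0.1,0.22,-0.31,0],[-0.1,0.22,-0.31,0]]' 1
python3 -c "
from h import *
c=camera('wrist');np.save('w3.npy',c,allow_pickle=True);cv2.imwrite('pics/w3.png',cv2.resize(c['image'][:,:,::-1],(800,600),interpolation=cv2.INTER_CUBIC))
plan((495,-330,200),-90)"
```

```text
time: 12.3
eef_pos: [523.9, -36.6, 24.9]
tcp_rot: [3.142, 0.002, 0.001]
wrist_force: [0.1, -0.0, -1.1]
finger_gap: 59.4
grip_force: 30.0
time: 13.8
eef_pos: [422.9, -260.0, 337.4]
tcp_rot: [3.139, -0.005, 0.005]
wrist_force: [0.1, 1.2, -0.1]
finger_gap: 87.6
grip_force: 0.0
t 13.85 eef [ 422.8 -261.4  338.1] yang -90.2 j7 -1.14 -> shift [0.072  0.0677 0.1386] turn -0.2
```

View pics/w3.png

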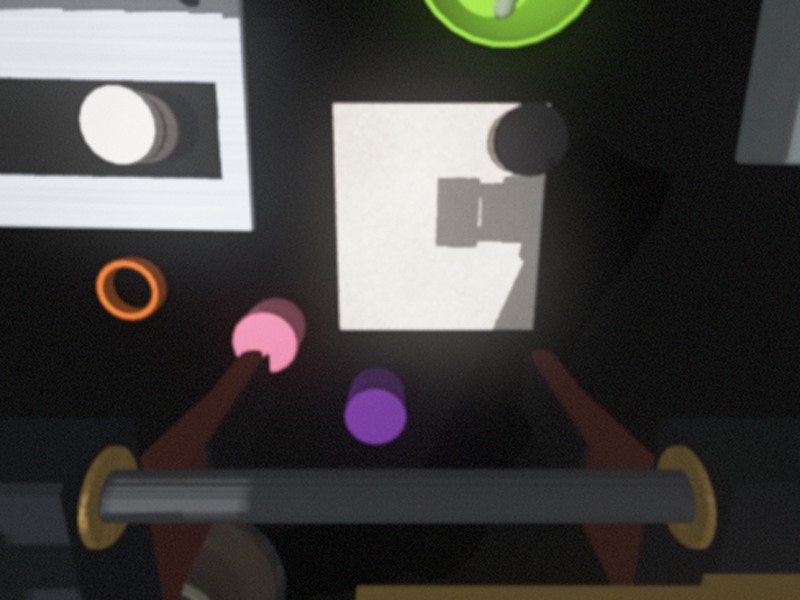

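The white-capped jar stands on the strip at (121,125), inside the black. The black cap is now at (530,139), at the mat edge, so it may have been knocked.

Run:
```python
from h import *
W=cal(np.load('w3.npy',allow_pickle=True).item())
g=camera('scene')['image'];cv2.imwrite('pics/s4.png',cv2.resize(g[230:350,100:260,::-1],(800,600),interpolation=cv2.INTER_CUBIC))
for z in(56,59):print(onz(W,v((530,139)),z).round(1))
print('corner mat',onz(W,v((550,103)),3).round(1),'jar1 strip',onz(W,v((121,125)),71).round(1),'bowl edge',onz(W,v((505,46)),75).round(1))
```

```text
[ 511.3 -373.3   56. ]
[ 511.2 -372.5   59. ]
corner mat [ 544.3 -403.     3. ] jar1 strip [522.9 -40.6  71. ] bowl edge [ 578.7 -344.7   75. ]
```

View pics/s4.png

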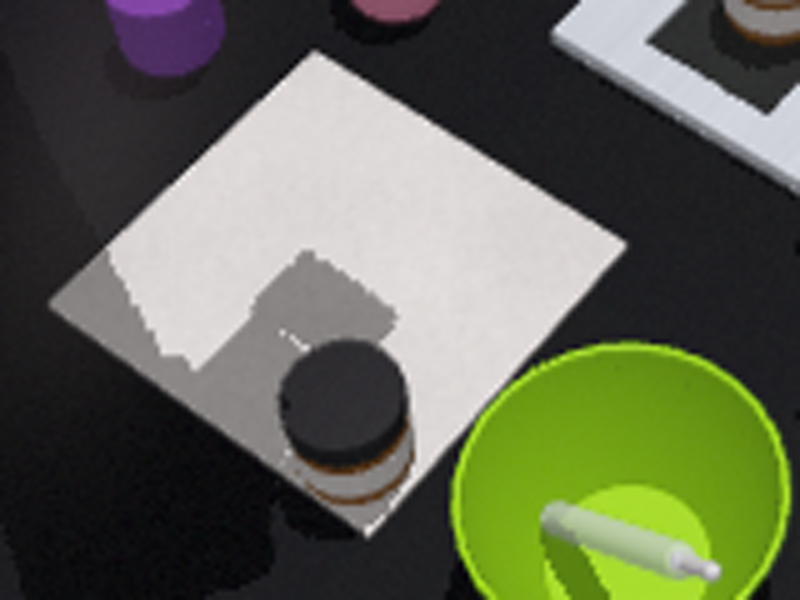

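The jar stands upright near the mat corner, with its cap top around (343,395) in this crop and the bowl rim clear of it.

Run:
```python
from h import *
W=cal(np.load('w3.npy',allow_pickle=True).item())
p=tri((W,v((530,139))),(CAL['scene'],(100+343.5/5-.5,230+397/5-.5)));print(p.round(1))
plan((511.5,-372,10.5),-90)
```

```text
[ 510.9 -373.4   57.1]
t 13.9 eef [ 423.5 -259.3  336.4] yang -90.2 j7 -1.14 -> shift [0.0875 0.1118 0.3263] turn -0.2
```

```bash
python3 -m handwheel '[[0.04,0.05,0.04,0],[0.08,0.1,0.08,0],[0.088,0.112,0.13,0],[0.088,0.112,0.18,0],[0.088,0.112,0.23,0],[0.088,0.112,0.27,0],[0.088,0.112,0.3,0],[0.088,0.112,0.3265,0],[0.088,0.112,0.3265,0]]' && python3 -m handwheel '[[0,0,0,0],[0,0,0,0],[0,0,0,0],[0,0,0,0],[0,0,0,0],[0,0,0,0],[0,0,0,0]]' 0.5 30
python3 -c "
from h import *
plan((525,59,23.5),-90)"
```

```text
time: 15.02
eef_pos: [511.8, -365.9, 5.5]
tcp_rot: [-3.138, -0.005, 0.004]
wrist_force: [-0.1, -0.6, 0.8]
finger_gap: 88.2
grip_force: 0.0
time: 15.9
eef_pos: [512.4, -369.0, 8.7]
tcp_rot: [3.141, 0.002, 0.001]
wrist_force: [-0.2, -1.7, 5.3]
finger_gap: 59.5
grip_force: 30.0
t 15.9 eef [ 512.4 -369.     8.7] yang -89.9 j7 -1.08 -> shift [ 0.0131 -0.4279 -0.015 ] turn 0.1
```

```bash
python3 -m handwheel '[[0,0,-0.03,0],[0,-0.005,-0.075,0],[0,-0.03,-0.11,0],[0,-0.075,-0.12,0],[0.002,-0.125,-0.12,0],[0.004,-0.175,-0.12,0],[0.006,-0.225,-0.12,0],[0.009,-0.275,-0.12,0],[0.012,-0.325,-0.12,0],[0.013,-0.37,-0.12,0],[0.013,-0.405,-0.12,0],[0.013,-0.428,-0.12,0]]' && python3 -m handwheel '[[0,0,0,0],[0,0,0.03,0],[0,0,0.06,0],[0,0,0.08,0],[0,0,0.09,0],[0,0,0.09,0]]'
python3 -c "
from h import *
plan((525,59,23.5),-90)"
```

```text
time: 17.4
eef_pos: [523.7, 61.7, 127.6]
tcp_rot: [-3.141, -0.006, 0.002]
wrist_force: [0.0, -0.0, -2.3]
finger_gap: 59.6
grip_force: 30.0
time: 18.15
eef_pos: [524.2, 58.6, 37.7]
tcp_rot: [3.141, 0.001, -0.002]
wrist_force: [1.2, -0.3, -0.7]
finger_gap: 59.7
grip_force: 30.0
t 18.15 eef [524.2  58.6  37.7] yang -90.0 j7 -1.91 -> shift [ 0.0009 -0.0004  0.0142] turn 0.0
```

```bash
python3 -m handwheel '[[0.001,0,0.008,0],[0.001,0,0.0145,0],[0.001,0,0.0145,0],[0.001,0,0.0145,0]]' && python3 -m handwheel '[[0,0,0,0],[0,0,0,0],[0,0,0,0],[0,0,0,0],[0,0,-0.03,0],[0,0,-0.08,0],[-0.02,0.02,-0.13,0],[-0.05,0.04,-0.18,0],[-0.08,0.06,-0.23,0],[-0.1,0.08,-0.28,0],[-0.1,0.08,-0.3,0],[-0.1,0.08,-0.3,0]]' 1
python3 -c "
from h import *
c=camera('wrist');np.save('w4.npy',c,allow_pickle=True);cv2.imwrite('pics/w4.png',cv2.resize(c['image'][:,:,::-1],(800,600),interpolation=cv2.INTER_CUBIC))
plan((670,-158,250),-1.2)"
```

```text
time: 18.65
eef_pos: [525.7, 59.5, 23.8]
tcp_rot: [-3.142, -0.002, -0.0]
wrist_force: [-0.3, 0.0, -1.0]
finger_gap: 59.4
grip_force: 30.0
time: 20.15
eef_pos: [426.3, -20.9, 325.1]
tcp_rot: [3.141, 0.001, 0.006]
wrist_force: [0.1, -0.1, 0.1]
finger_gap: 88.0
grip_force: 0.0
t 20.2 eef [425.7 -20.7 323.6] yang -89.9 j7 -1.63 -> shift [0.244  0.1376 0.0739] turn -88.7
```

View pics/w4.png

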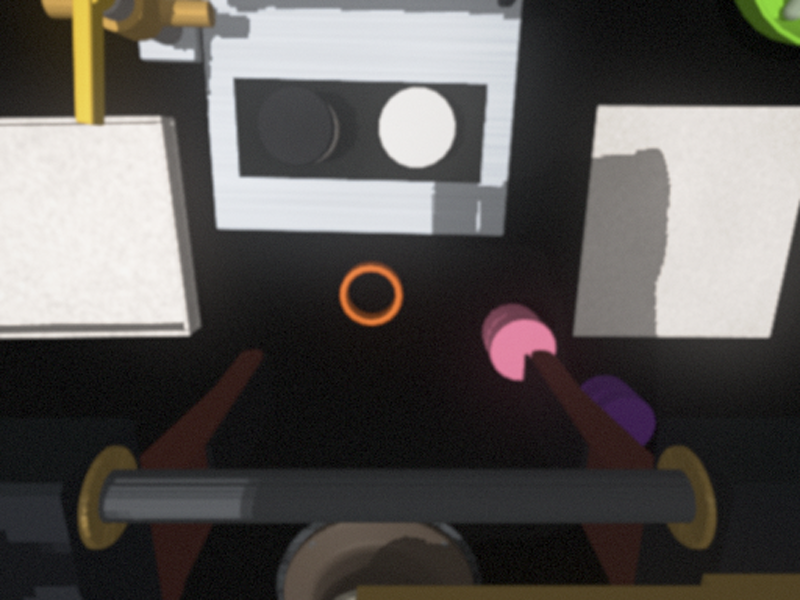

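Both jars stand on the black strip: black cap at (298,126), white at (417,127). The strip spans x 236–487. Next I'll fetch the lever.

```bash
python3 -m handwheel '[[0.03,0.02,0,-9],[0.06,0.04,0,-19],[0.09,0.06,0,-29],[0.12,0.08,0,-39],[0.15,0.1,0,-49],[0.18,0.115,0,-59],[0.21,0.13,0,-69],[0.235,0.138,0,-79],[0.246,0.138,0.03,-88.7],[0.246,0.138,0.08,-88.7],[0.246,0.138,0.13,-88.7],[0.246,0.138,0.13,-88.7]]'
python3 -c "
from h import *
plan((671.5,-158,131.5),-1.2)
W=cal(np.load('w4.npy',allow_pickle=True).item())
for uv in((90,122),(88,12),(88,60)):print(onz(W,v(uv),133).round(1))"
```

```text
time: 21.7
eef_pos: [668.6, -157.4, 187.1]
tcp_rot: [-2.237, -2.192, 0.01]
wrist_force: [-0.2, 0.2, -0.0]
finger_gap: 87.8
grip_force: 0.0
t 21.7 eef [ 668.6 -157.4  187.1] yang -1.2 j7 0.03 -> shift [-0.0007  0.0036  0.0555] turn 0.0
[523.5 181.9 133. ]
[588.8 172.3 133. ]
[561.2 176.9 133. ]
```

```bash
python3 -m handwheel '[[0,0.001,0.03,0],[0,0.001,0.061,0],[0,0.001,0.061,0],[0,0.001,0.061,0]]' && python3 -m handwheel '[[0,0,0,0],[0,0,0,0],[0,0,0,0],[0,0,0,0],[0,0,0,0],[0,0,0,0],[0,0,0,0],[0,0,0,0],[0,0,0,0],[0,0,0,0],[0,0,0,0],[0,0,0,0]]' 0.05 25
```

```text
time: 22.2
eef_pos: [674.0, -158.3, 134.7]
tcp_rot: [2.244, 2.197, 0.002]
wrist_force: [0.1, -0.1, -0.3]
finger_gap: 87.4
grip_force: 0.0
time: 23.7
eef_pos: [670.6, -158.4, 132.4]
tcp_rot: [-2.243, -2.195, 0.005]
wrist_force: [-7.6, 0.2, 5.2]
finger_gap: 13.3
grip_force: 25.0
```

```bash
python3 -m handwheel '[[0,-0.0106,-0.0072,0],[0,-0.0221,-0.0126,0],[0,-0.0343,-0.0162,0],[0,-0.047,-0.018,0],[0,-0.0597,-0.0179,0],[0,-0.0723,-0.0159,0],[0,-0.0844,-0.012,0],[0,-0.0958,-0.0063,0],[0,-0.1063,0.001,0],[0,-0.1155,0.0097,0],[0,-0.1233,0.0198,0],[0,-0.128,0.0285,0]]' && python3 -m handwheel '[[0,-0.001,0.0025,0],[0,-0.002,0.004,0],[0,-0.002,0.004,0]]'
```

```text
time: 25.2
eef_pos: [545.0, -155.2, 105.8]
tcp_rot: [2.243, 2.197, 0.002]
wrist_force: [-0.7, 1.6, 6.1]
finger_gap: 13.6
grip_force: 25.0
time: 25.58
eef_pos: [542.6, -155.2, 101.1]
tcp_rot: [2.245, 2.198, 0.001]
wrist_force: [-3.2, 2.8, 5.7]
finger_gap: 13.5
grip_force: 25.0
```

```bash
python3 -m handwheel '[[0,-0.0005,0.0015,0],[0,-0.0005,0.0015,0],[0,-0.0005,0.0015,0]]'; python3 -m handwheel '[[0,-0.0005,0.0015,0],[0,-0.0005,0.0015,0],[0,-0.0005,0.0015,0]]';python3 -c "
from h import *
for n,k in(('side',(100,292,120,376)),):
  cv2.imwrite('pics/s5.png',cv2.resize(camera(n)['image'][130:250,150:310,::-1],(800,600),interpolation=cv2.INTER_CUBIC))"
```

```text
time: 25.95
eef_pos: [541.8, -155.2, 99.3]
tcp_rot: [-2.244, -2.197, 0.0]
wrist_force: [-3.9, 2.4, 6.2]
finger_gap: 13.3
grip_force: 25.0
time: 26.32
eef_pos: [541.2, -155.1, 98.0]
tcp_rot: [-2.244, -2.197, 0.001]
wrist_force: [-3.8, 2.4, 7.1]
finger_gap: 13.4
grip_force: 25.0
```

View pics/s5.png

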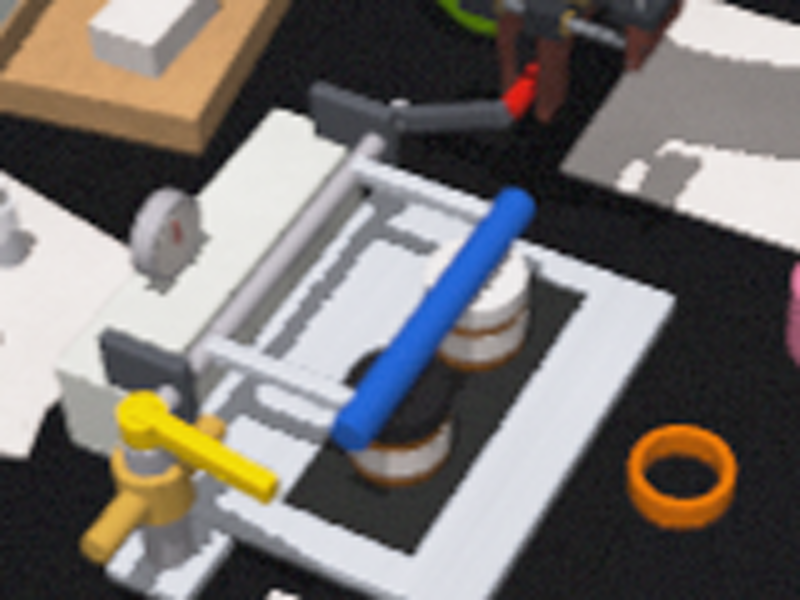

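The bar lies across both lids at roughly (480,260) and (390,390). I'll keep pressing in small steps until the force shows contact.

```bash
python3 -m handwheel '[[0,-0.0005,0.0015,0],[0,-0.001,0.003,0],[0,-0.001,0.003,0]]'; python3 -m handwheel '[[0,-0.0005,0.0015,0],[0,-0.001,0.003,0],[0,-0.001,0.003,0]]'
```

```text
time: 26.75
eef_pos: [541.3, -155.3, 97.6]
tcp_rot: [2.243, 2.196, 0.001]
wrist_force: [-9.7, 4.3, 27.8]
finger_gap: 13.5
grip_force: 25.0
time: 27.12
eef_pos: [541.4, -155.9, 95.7]
tcp_rot: [2.242, 2.195, 0.003]
wrist_force: [-9.6, 2.4, 33.6]
finger_gap: 13.3
grip_force: 25.0
```

```bash
python3 -m handwheel '[[0,0,0,0],[0,0,0,0],[0,0,0,0],[0,0,0,0],[0,0,0,0],[0,0,-0.03,0],[0,0,-0.08,0],[0,0,-0.13,0],[0,0,-0.16,0],[0,0,-0.16,0],[0,0,-0.16,0]]' 1
python3 -c "
from h import *
plan((542.8,180,180),84.9)
"
```

```text
time: 28.5
eef_pos: [539.3, -155.6, 250.1]
tcp_rot: [-2.244, -2.197, 0.001]
wrist_force: [1.1, 0.6, -0.4]
finger_gap: 88.1
grip_force: 0.0
t 28.5 eef [ 539.3 -155.6  250.1] yang -1.2 j7 0.09 -> shift [ 0.3356 -0.0036  0.0702] turn -86.1
```

```bash
python3 -m handwheel '[[0.02,0,0,-8],[0.05,0,0,-17],[0.085,0,0,-26],[0.12,0,0,-35],[0.155,0,0,-44],[0.19,0,0,-53],[0.225,-0.002,0,-62],[0.26,-0.003,0,-71],[0.295,-0.0036,0,-79],[0.325,-0.0036,0.02,-86],[0.3356,-0.0036,0.05,-86],[0.3356,-0.0036,0.05,-86]]'
python3 -c "
from h import *
s=sense();print(s['joint_positions'].round(2))
c=camera('wrist');np.save('w5.npy',c,allow_pickle=True);cv2.imwrite('pics/w5.png',cv2.resize(c['image'][:,:,::-1],(800,600),interpolation=cv2.INTER_CUBIC))
plan((542.8,180,106),84.9)
"
```

```text
time: 30.0
eef_pos: [541.2, 180.0, 197.8]
tcp_rot: [-0.14, -3.132, 0.002]
wrist_force: [-0.0, -0.9, 0.4]
finger_gap: 88.1
grip_force: 0.0
[ 0.1   0.43 -0.67  1.72  0.29  1.1   0.82]
t 30.05 eef [542.4 179.6 199.4] yang 84.8 j7 0.82 -> shift [-0.0008  0.0006  0.0934] turn -0.1
```

View pics/w5.png

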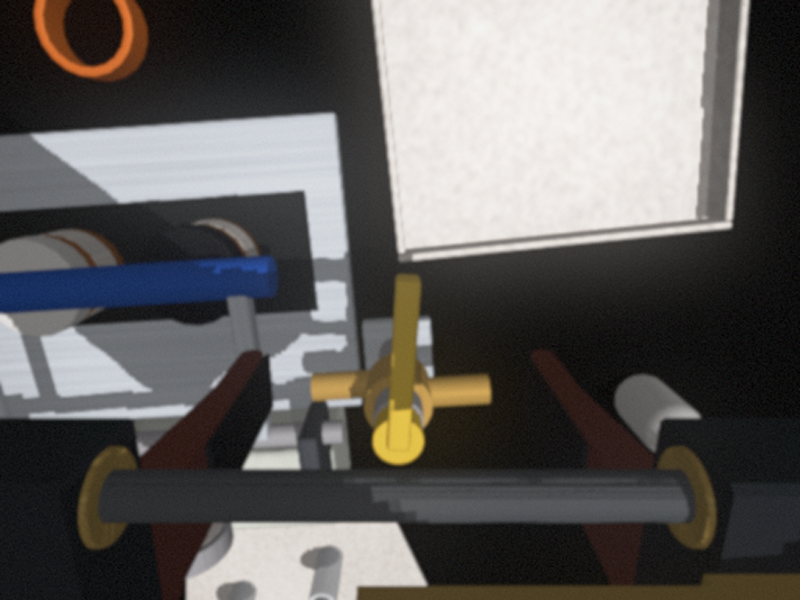

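The handle runs from (410,278) to the pivot at (398,440), centred between the fingers. The clamp is down, so I'll descend and pinch.

```bash
python3 -m handwheel '[[0,0,0.04,0],[0,0,0.08,0],[0,0,0.0935,0],[0,0,0.0935,0]]' && python3 -m handwheel '[[0,0,0,0],[0,0,0,0],[0,0,0,0],[0,0,0,0],[0,0,0,0],[0,0,0,0],[0,0,0,0],[0,0,0,0],[0,0,0,0],[0,0,0,0],[0,0,0,0]]' 0.03 25
```

```text
time: 30.55
eef_pos: [543.7, 179.5, 108.0]
tcp_rot: [-0.144, -3.138, 0.0]
wrist_force: [0.2, -0.4, -0.2]
finger_gap: 87.7
grip_force: 0.0
time: 31.92
eef_pos: [543.1, 180.5, 107.6]
tcp_rot: [-0.142, -3.138, -0.001]
wrist_force: [-1.3, 3.3, -0.5]
finger_gap: 11.9
grip_force: 25.0
```

```bash
python3 -m handwheel '[[-0.0006,0.009,0,8],[-0.0025,0.0179,0,16],[-0.0056,0.0264,0,24],[-0.0099,0.0344,0,32],[-0.0152,0.0418,0,40],[-0.0215,0.0483,0,48],[-0.0287,0.0539,0,56],[-0.0365,0.0584,0,64],[-0.0449,0.0618,0,72],[-0.0537,0.064,0,80],[-0.0627,0.065,0,88],[-0.0627,0.065,0,88]]'; python3 -c "
from h import *
plan((609,239.4,106),-1.3);print(sense()['joint_positions'].round(2))
"
```

```text
time: 33.42
eef_pos: [607.9, 237.7, 107.1]
tcp_rot: [-2.282, -2.155, 0.014]
wrist_force: [-14.4, -3.0, 9.5]
finger_gap: 11.8
grip_force: 25.1
t 33.42 eef [607.9 237.7 107.1] yang -3.3 j7 -0.63 -> shift [0.0017 0.001  0.0011] turn -2.0
[-0.28  0.59 -0.24  1.62  0.16  0.97 -0.63]
```

```bash
python3 -m handwheel '[[0,0,0,0],[0,0,0,0],[0,0,0,0],[0,0,0,0],[0,0,0,0],[0,0,0,0],[0,0,0,0],[0,0,0,0],[0,0,0,0],[0,0,0,0],[0,0,0,0],[0,0,0,0]]' && python3 -m handwheel '[[-0.0009,-0.0106,0,-9.4],[-0.0035,-0.0209,0,-18.8],[-0.0077,-0.0307,0,-28.2],[-0.0135,-0.0397,0,-37.6],[-0.0207,-0.0475,0,-47],[-0.029,-0.0541,0,-56.4],[-0.0384,-0.0593,0,-65.8],[-0.0484,-0.0628,0,-75.2],[-0.0589,-0.0647,0,-84.6],[-0.0695,-0.0648,0,-94],[-0.0695,-0.0648,0,-94],[-0.0695,-0.0648,0,-94]]'
python3 -c "
from h import *
plan((542.6,175.8,106),88.7)
cv2.imwrite('pics/s6.png',cv2.resize(camera('side')['image'][130:290,110:310,::-1],(750,600),interpolation=cv2.INTER_CUBIC))"
```

```text
time: 34.92
eef_pos: [607.9, 237.7, 107.2]
tcp_rot: [-2.28, -2.158, 0.013]
wrist_force: [-14.1, -2.9, 9.1]
finger_gap: 12.1
grip_force: 25.1
time: 36.42
eef_pos: [543.1, 175.9, 107.7]
tcp_rot: [-0.022, 3.141, 0.007]
wrist_force: [-0.7, 10.1, -3.8]
finger_gap: 12.1
grip_force: 25.1
t 36.42 eef [543.1 175.9 107.7] yang 90.8 j7 0.85 -> shift [ 0.0005 -0.0001  0.0017] turn 2.1
```

View pics/s6.png

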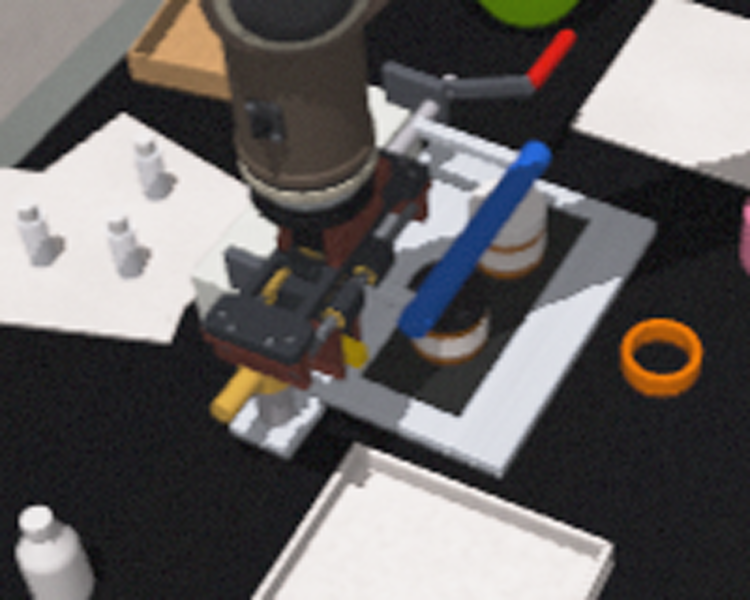

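The clamp bar is still on both lids and the valve handle is back at the closed stop. I'll release and return to the lever.

```bash
python3 -m handwheel '[[0,0,0,0],[0,0,0,0],[0,0,0,0],[0,0,0,0],[0,0,0,0],[0,0,-0.03,0],[0,0,-0.08,0],[0,0,-0.13,0],[0,0,-0.145,0],[0,0,-0.145,0],[0,0,-0.145,0]]' 1
python3 -c "
from h import *
plan((542,-157,98),-1.2)
"
```

```text
time: 37.85
eef_pos: [542.5, 172.7, 250.9]
tcp_rot: [0.021, -3.139, 0.001]
wrist_force: [-0.7, -0.5, 0.0]
finger_gap: 87.9
grip_force: 0.0
t 37.85 eef [542.5 172.7 250.9] yang 90.8 j7 0.96 -> shift [ 0.0046 -0.3295  0.1533] turn -88.0
```

```bash
python3 -m handwheel '[[0,-0.02,0,8],[0,-0.05,0,17],[0.001,-0.085,0,26],[0.001,-0.12,0,36],[0.002,-0.155,0,46],[0.003,-0.19,0,56],[0.003,-0.225,0,66],[0.004,-0.26,0,76],[0.005,-0.295,0,85],[0.005,-0.322,0.02,92],[0.005,-0.3295,0.06,92],[0.005,-0.3295,0.08,92]]' && python3 -m handwheel '[[0,0,0,0],[0,0,0,0]]';python3 -c "
from h import *
plan((542,-157,98),-1.2)
"
```

```text
time: 39.35
eef_pos: [540.5, -157.1, 168.7]
tcp_rot: [-2.244, -2.193, 0.005]
wrist_force: [-0.3, 0.5, 0.7]
finger_gap: 87.3
grip_force: 0.0
time: 39.6
eef_pos: [542.8, -156.1, 172.7]
tcp_rot: [-2.244, -2.198, 0.0]
wrist_force: [0.5, 0.8, -0.5]
finger_gap: 87.9
grip_force: 0.0
t 39.6 eef [ 542.8 -156.1  172.7] yang -1.2 j7 0.06 -> shift [-0.001  -0.0007  0.0747] turn -0.0
```

```bash
python3 -m handwheel '[[0,-0.0007,0.04,0],[0,-0.0007,0.0745,0],[0,-0.0007,0.0745,0]]' && python3 -m handwheel '[[0,0,0,0],[0,0,0,0],[0,0,0,0],[0,0,0,0],[0,0,0,0],[0,0,0,0],[0,0,0,0],[0,0,0,0],[0,0,0,0],[0,0,0,0],[0,0,0,0]]' 0.05 25
```

```text
time: 39.98
eef_pos: [540.9, -155.8, 97.0]
tcp_rot: [-2.243, -2.196, 0.003]
wrist_force: [-0.5, 0.6, 0.0]
finger_gap: 87.8
grip_force: 0.0
time: 41.35
eef_pos: [541.2, -156.2, 98.0]
tcp_rot: [-2.244, -2.197, 0.002]
wrist_force: [-4.7, 0.4, 3.5]
finger_gap: 13.3
grip_force: 25.0
```

```bash
python3 -m handwheel '[[0,0.0069,-0.0121,0],[0,0.0156,-0.0229,0],[0,0.026,-0.0321,0],[0,0.0378,-0.0395,0],[0,0.0506,-0.0449,0],[0,0.0641,-0.0481,0],[0,0.078,-0.0491,0],[0,0.0918,-0.0478,0],[0,0.1052,-0.0443,0],[0,0.1179,-0.0386,0],[0,0.1315,-0.031,0],[0,0.132,-0.0305,0]]'; python3 -m handwheel '[[0,0.002,0.002,0],[0,0.002,0.002,0]]'
```

```text
time: 42.85
eef_pos: [670.7, -160.3, 129.3]
tcp_rot: [-2.243, -2.193, 0.01]
wrist_force: [-21.3, 0.6, 13.9]
finger_gap: 13.2
grip_force: 25.0
time: 43.1
eef_pos: [670.8, -160.4, 129.1]
tcp_rot: [-2.242, -2.191, 0.013]
wrist_force: [-28.8, 0.9, 25.7]
finger_gap: 13.0
grip_force: 25.0
```

```bash
python3 -m handwheel '[[0,0,0,0],[0,0,0,0],[0,0,0,0],[0,0,0,0],[0,0,0,0],[0,0,-0.03,0],[0,0,-0.08,0],[0,0,-0.14,0],[0,0,-0.195,0],[0,0,-0.195,0]]' 1
python3 -m handwheel '[[0.02,-0.03,0,9],[0.03,-0.06,0,19],[0.045,-0.09,0,29],[0.06,-0.12,0,39],[0.075,-0.15,0,49],[0.09,-0.18,0,59],[0.105,-0.21,0,69],[0.12,-0.235,0,79],[0.138,-0.247,0,88],[0.138,-0.247,0,88.8],[0.138,-0.247,0,88.8]]'
python3 -c "
from h import *
c=camera('wrist');np.save('w6.npy',c,allow_pickle=True);cv2.imwrite('pics/w6.png',cv2.resize(c['image'][:,:,::-1],(800,600),interpolation=cv2.INTER_CUBIC))
plan((525,59,22.5),-90)"
```

```text
time: 44.35
eef_pos: [678.1, -159.0, 327.5]
tcp_rot: [2.24, 2.192, 0.009]
wrist_force: [-0.0, 0.2, 0.2]
finger_gap: 87.8
grip_force: 0.0
time: 45.72
eef_pos: [432.3, -16.6, 321.3]
tcp_rot: [3.141, 0.004, -0.0]
wrist_force: [-0.3, -0.4, 0.3]
finger_gap: 87.8
grip_force: 0.0
t 45.77 eef [432.4 -16.6 321.3] yang -89.9 j7 -1.64 -> shift [ 0.0929 -0.0755  0.2987] turn 0.1
```

View pics/w6.png

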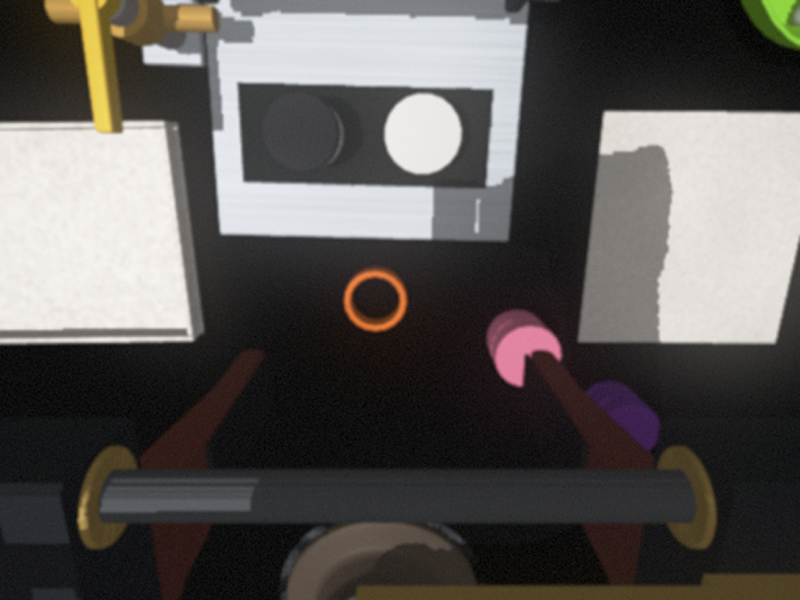

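Both jars are still upright on the strip, black at (303,132) and white at (423,134). The clamp is raised and the handle tip is at (111,130).

Run:
```python
from h import *
W=cal(np.load('w6.npy',allow_pickle=True).item())
j0=onz(W,v((303,132)),71);j1=onz(W,v((423,134)),71);print(j0.round(1),j1.round(1))
print('handle',onz(W,v((111,131)),133).round(1),onz(W,v((95,30)),133).round(1))
for p in(j0,j1):plan((*p[:2],22.5),-90)
```

```text
[524.5  55.6  71. ] [523.2 -37.4  71. ]
handle [522.7 171.  133. ] [582.7 171.7 133. ]
t 45.77 eef [432.4 -16.6 321.3] yang -89.9 j7 -1.64 -> shift [ 0.0924 -0.0721  0.2987] turn 0.1
t 45.77 eef [432.4 -16.6 321.3] yang -89.9 j7 -1.64 -> shift [0.0908 0.0209 0.2987] turn 0.1
```

```bash
python3 -m handwheel '[[0.045,-0.035,0.04,0],[0.0924,-0.0735,0.09,0],[0.0924,-0.0735,0.14,0],[0.0924,-0.0735,0.19,0],[0.0924,-0.0735,0.24,0],[0.0924,-0.0735,0.275,0],[0.0924,-0.0735,0.2975,0],[0.0924,-0.0735,0.2975,0]]' && python3 -m handwheel '[[0,0,0,0],[0,0,0,0],[0,0,0,0],[0,0,0,0],[0,0,0,0],[0,0,0,0],[0,0,0,0]]' 0.5 30
python3 -c "
from h import *
plan((380,322,13.5),-75)"
```

```text
time: 46.78
eef_pos: [523.3, 56.7, 22.0]
tcp_rot: [3.141, 0.001, -0.007]
wrist_force: [0.1, 0.0, 0.7]
finger_gap: 88.1
grip_force: 0.0
time: 47.65
eef_pos: [525.1, 57.7, 25.0]
tcp_rot: [-3.141, 0.0, -0.003]
wrist_force: [-1.0, -0.1, 5.6]
finger_gap: 59.3
grip_force: 30.0
t 47.65 eef [525.1  57.7  25. ] yang -90.0 j7 -1.93 -> shift [-0.1452 -0.2642  0.0114] turn -15.0
```

```bash
python3 -m handwheel '[[0,0,-0.025,0],[-0.01,0,-0.055,0],[-0.035,-0.01,-0.065,-2],[-0.065,-0.035,-0.065,-4],[-0.095,-0.07,-0.065,-6],[-0.12,-0.11,-0.065,-8],[-0.138,-0.155,-0.065,-10],[-0.1452,-0.2,-0.065,-12],[-0.1452,-0.24,-0.065,-15],[-0.1452,-0.264,-0.065,-15],[-0.1452,-0.264,-0.045,-15],[-0.1452,-0.264,-0.02,-15]]' && python3 -m handwheel '[[0,0,0.005,0],[0,0,0.01,0],[0,0,0.01,0]]'
python3 -c "
from h import *
plan((380,322,15.5),-75)"
```

```text
time: 49.15
eef_pos: [379.3, 322.1, 43.9]
tcp_rot: [-3.114, -0.411, -0.001]
wrist_force: [0.3, 0.6, -1.3]
finger_gap: 59.5
grip_force: 30.0
time: 49.52
eef_pos: [379.5, 321.7, 34.5]
tcp_rot: [-3.115, -0.409, -0.001]
wrist_force: [-0.4, -0.5, -2.4]
finger_gap: 59.3
grip_force: 30.0
t 49.52 eef [379.5 321.7  34.5] yang -75.0 j7 -2.37 -> shift [ 0.0005 -0.0001  0.019 ] turn -0.0
```

Still held. I'll lower the rest of the way, release and rise, then go to the white jar.

```bash
python3 -m handwheel '[[0,0,0.007,0],[0,0,0.013,0],[0,0,0.0175,0],[0,0,0.0175,0],[0,0,0.0175,0]]' && python3 -m handwheel '[[0,0,0,0],[0,0,0,0],[0,0,0,0],[0,0,0,0],[0,0,0,0],[0,0,-0.03,0],[0,0,-0.08,0],[0,0,-0.13,0],[0,0,-0.17,0],[0,0,-0.17,0]]' 1
python3 -c "
from h import *
plan((523.5,-37,24),-90)"
```

```text
time: 50.15
eef_pos: [379.3, 321.7, 16.7]
tcp_rot: [3.115, 0.41, -0.0]
wrist_force: [-0.4, 0.6, -1.0]
finger_gap: 59.8
grip_force: 30.0
time: 51.4
eef_pos: [380.6, 323.0, 189.7]
tcp_rot: [-3.112, -0.409, -0.008]
wrist_force: [-0.6, -0.1, -0.5]
finger_gap: 87.6
grip_force: 0.0
t 51.4 eef [380.6 323.  189.7] yang -75.0 j7 -2.24 -> shift [0.0441 0.385  0.1651] turn 15.0
```

```bash
python3 -m handwheel '[[0.005,0.045,0,3],[0.011,0.095,0,6],[0.017,0.145,0,9],[0.023,0.195,0,12],[0.029,0.245,0,15],[0.035,0.295,0,15],[0.04,0.345,0,15],[0.0441,0.385,0.03,15],[0.0441,0.385,0.07,15],[0.0441,0.385,0.11,15],[0.0441,0.385,0.13,15],[0.0441,0.385,0.13,15]]'
python3 -c "
from h import *
plan((523.5,-37,24),-90)"
```

```text
time: 52.9
eef_pos: [519.3, -38.8, 54.2]
tcp_rot: [-3.142, 0.0, 0.008]
wrist_force: [-0.4, -0.0, -0.1]
finger_gap: 87.5
grip_force: 0.0
t 52.9 eef [519.3 -38.8  54.2] yang -90.0 j7 -1.68 -> shift [ 0.0044 -0.0018  0.0302] turn -0.0
```

```bash
python3 -m handwheel '[[0.0015,0,0.02,0],[0.0015,0,0.035,0],[0.0015,0,0.035,0]]' && python3 -m handwheel '[[0,0,0,0],[0,0,0,0],[0,0,0,0],[0,0,0,0],[0,0,0,0],[0,0,0,0],[0,0,0,0]]' 0.5 30
python3 -c "
from h import *
plan((450,250,15.5),-75)"
```

```text
time: 53.28
eef_pos: [522.1, -38.9, 21.0]
tcp_rot: [3.142, -0.0, -0.003]
wrist_force: [-0.4, 0.1, -0.1]
finger_gap: 87.7
grip_force: 0.0
time: 54.15
eef_pos: [523.2, -38.8, 22.2]
tcp_rot: [-3.142, 0.001, -0.001]
wrist_force: [-1.5, -0.1, 5.6]
finger_gap: 59.4
grip_force: 30.0
t 54.15 eef [523.2 -38.8  22.2] yang -90.0 j7 -1.7 -> shift [-0.0734 -0.2888  0.0066] turn -15.0
```

```bash
python3 -m handwheel '[[0,0,-0.025,0],[-0.015,0,-0.055,0],[-0.045,-0.01,-0.07,-2],[-0.075,-0.035,-0.07,-4],[-0.09,-0.07,-0.07,-6],[-0.09,-0.115,-0.07,-8],[-0.09,-0.16,-0.07,-10],[-0.085,-0.205,-0.07,-12],[-0.078,-0.245,-0.07,-15],[-0.0734,-0.275,-0.07,-15],[-0.0734,-0.2888,-0.06,-15],[-0.0734,-0.2888,-0.04,-15]]' && python3 -m handwheel '[[0,0,0.01,0],[0,0,0.02,0],[0,0,0.03,0],[0,0,0.03,0],[0,0,0.03,0]]'
python3 -c "
from h import *
plan((450,250,12.5),-75)"
```

```text
time: 55.65
eef_pos: [449.5, 250.6, 61.0]
tcp_rot: [-3.114, -0.411, -0.001]
wrist_force: [-0.8, -0.6, -0.3]
finger_gap: 59.7
grip_force: 30.0
time: 56.28
eef_pos: [449.8, 250.0, 31.9]
tcp_rot: [-3.115, -0.409, -0.001]
wrist_force: [-0.1, -0.1, -0.9]
finger_gap: 59.4
grip_force: 30.0
t 56.27 eef [449.8 250.   31.9] yang -75.0 j7 -2.12 -> shift [0.0002 0.0001 0.0194] turn -0.0
```

```bash
python3 -m handwheel '[[0,0,0.008,0],[0,0,0.014,0],[0,0,0.0175,0],[0,0,0.0185,0],[0,0,0.0185,0]]' && python3 -m handwheel '[[0,0,0,0],[0,0,0,0],[0,0,0,0],[0,0,0,0],[0,0,0,0],[0,0,-0.03,0],[0,0,-0.08,0],[-0.02,0,-0.13,0],[-0.07,0.05,-0.18,0],[-0.12,0.1,-0.22,0],[-0.12,0.15,-0.25,0],[-0.12,0.15,-0.25,0]]' 1
python3 -c "
from h import *
a=camera('side')['image'][:,:,::-1];cv2.imwrite('pics/s7.png',cv2.resize(a[100:,80:400],(640,568),interpolation=cv2.INTER_CUBIC))"
```

```text
time: 56.9
eef_pos: [449.6, 250.0, 13.1]
tcp_rot: [3.115, 0.41, -0.0]
wrist_force: [-0.1, 0.1, -0.2]
finger_gap: 59.5
grip_force: 30.0
time: 58.4
eef_pos: [372.3, 71.8, 265.0]
tcp_rot: [3.115, 0.406, 0.005]
wrist_force: [0.6, 0.1, -0.4]
finger_gap: 87.8
grip_force: 0.0
```

View pics/s7.png

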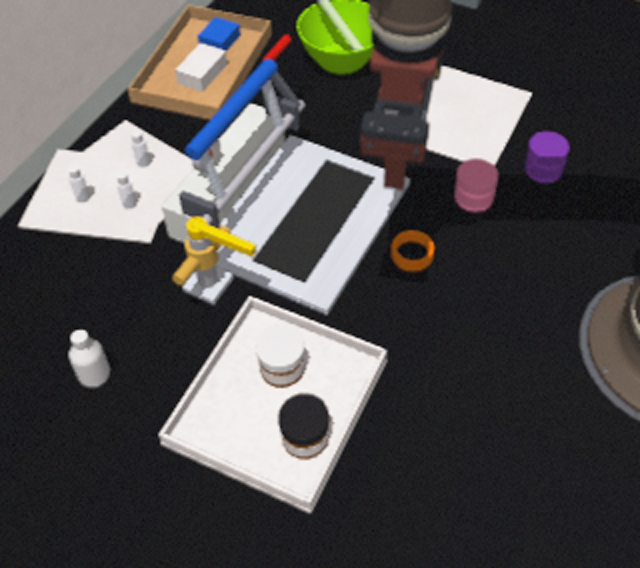

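Both jars stand upright in the tray, white cap at (281,350) and black at (303,420). The clamp is raised, the valve is closed, the strip is empty, and the bowl, dropper and ring are in place. I'm handing in.

```bash
python3 -c "
from station import hand_in
print(hand_in())"
```

```text
the job is handed in; nothing more can be done
None
```

I leak-tested both jars present (black cap and white cap; there was no green-capped jar), stood them upright in the white tray, left the clamp raised and the valve closed, and handed the job in at about 58 s; the valve was fully open for about 1.7 s, and no verdict was shown.

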